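# Part one block from the pack and gauge it

## Robot

A 7-joint arm with a two-finger parallel gripper is mounted at the origin on the work surface. World frame = base frame: x ahead of the robot, y to its left, z up, the work surface at z = 0. Lengths are in m, angles in rad, forces in N, time in s.
With the tool pointing down it reaches from about 0.4 to 0.9 m from the base axis. Payload 5.5 kg.
Tool frame: the origin (TCP) lies midway between the tips of the shut fingers; the grasp point (between the pads) lies 19 mm behind it (manip.grip_depth is the distance from the TCP to the grasp point, in m); z points along the fingers, y is the line along which they close (so a half turn about z gives the same grasp; the last joint's range is limited). The gripper opens to 92 mm and grips with 3 to 60 N. Pads are 19 mm wide; open, the fingers measure 130 mm over their backs; the gripper's body (75 mm by 190 mm) begins 47 mm behind the grasp point.
Start: joints at [-0.973, 0.501, -0.427, 1.55, 0.221, 1.138, -0.21], TCP at [0.214, 0.614, 0.227] pointing down, gripper open.
Joint ranges: [-2.88, 2.88], [-0.31, 2.03], [-1.54, 1.56], [0.2, 2.42], [-1.41, 4.55], [0.19, 2.02], [-2.57, 2.57]. Speed limits (rad/s): [2.57, 2.57, 3.14, 3.14, 3.14, 3.14, 3.14].

## Interface

Orientations are given as a unit quaternion [x, y, z, w].
In Python, from bench import manip, effector, viewer gives the robot as it stands. Calls block until the motion is done:
- manip.move_pose(position, orientation): joint-space move of the TCP to a pose.
- manip.servo_line(position, ori=None, vel=0.15): straight line of the TCP; ori=None keeps the orientation; vel is the mean speed in m/s.
- manip.movej(angles): joint-space move.
- effector.open_jaws() and effector.close(f_grip=None): open the fingers fully, or close them until they stop; f_grip is the grip in N (None keeps the last).
- manip.sleep(seconds).
- manip.solve_ik(position, orientation): joint angles nearest the present ones, or None.
- viewer.get_image(name): name is "side" or "top" or "wrist"; returns the picture (384x512x3 uint8, red, green, blue); there is no depth.
- viewer.get_calibration(name): a dict with "vfov" (degrees; the focal length in pixels is half the picture's height over the tangent of half this angle, whatever the lens; pixels are square), "cx", "cy" (the principal point, pixels), "dist_coeffs" ([k1, k2, p1, p2, k3] as OpenCV has them; the pictures are not rectified), "eye" and "attitude" of the camera in the world. Camera axes: x right, y down, z forward; pixel columns grow to the right and rows downward; lengths in m; the calibration is good to about 2 mm. A picture is of the moment at which its call begins: read the wrist's pose just before it. get_calibration takes no time and is no camera call; for the wrist camera it gives the pose at the moment of the call.
A pose or a line that the arm cannot do raises manip.PlanningError and nothing moves.
- manip.hand_in(): hands the job in; it is judged then, once.
Readings, each from a call of its own:
- manip.current_clock(): time.
- manip.current_q(): joint angles.
- manip.current_joint_velocities(): joint speeds.
- manip.current_tau(): joint torques, N m.
- manip.current_tool_pos(): TCP position.
- manip.current_tcp_rot(): TCP orientation.
- manip.current_force(): force on the tool from outside, world axes, zero at the start.
- manip.current_wrist_torque(): the same for the moment, N m.
- manip.current_finger_gap(): finger opening in m.
- manip.current_gripper_force(): force on a finger pad.
Only numpy, scipy, OpenCV 4.12 (cv2) and the standard library are available. Lean on these libraries where they do the work, as an engineer would, in place of code of your own. Each camera call takes 0.05 s, during which the arm holds its last target. There are 200 camera calls.

## Task

Slide the orange block out of the touching pack of four, along the steel plate and square up to the yellow sprung bar of the length gauge, leaving the three grey blocks where they are. Hold it pressed on the bar for a moment at the measuring force of about 5 N (at 10 N or more the gauge is harmed), then back off gently so that it stays resting against the bar, and press the red record button fully down and let it go.

Things in the scene. Friction and masses are not known exactly. Their poses are not given: they have to be found in the camera images.
- plate: fixed dark steel plate, 240 (x) by 320 (y) by 10 mm thick, on the table; blocks and gauge stand on it. Origin on its underside, 10 mm towards -y from the middle of its outline. Its +y is the way a block is pushed from the pack to the gauge; z up. The pack is a row of four blocks along plate x, centred at x = 0, their side (x) faces touching, centres at plate y = -65 mm; their end (y) faces are free
- block_orange_center (a point): the orange block: drilled metal, 40 (x) by 50 (y) by 35 mm high, loose, about 0.23 kg; sliding it takes 1 to 2 N. It has any of the four places in the row. Point at its centre, 17.5 mm above the plate's top; axes along its edges, parallel to the plate's at the start
- block_a_center (a point): aluminium-grey block of the pack, same size as the orange one; point at its centre, axes as for the orange block
- block_b_center (a point): aluminium-grey block of the pack, same size as the orange one; point at its centre, axes as for the orange block
- block_c_center (a point): aluminium-grey block of the pack, same size as the orange one; point at its centre, axes as for the orange block
- gauge: length gauge, fixed on the plate; origin on the plate's top above the plate's origin, axes as the plate's. A blue head (212 mm wide in x, 44 high, 28 thick), clamped at an unknown setting that is not measured (holds 60 N), carries a yellow sprung bar 172 mm wide (before all four places), 1.5 to 31.5 mm above the plate, 12 mm thick, its front (-y) face 25 mm in front of the head
- gauge_bar (a point): the middle of the range of settings, NOT the bar's true place: unpressed, the front face of the yellow bar is anywhere from 20 mm before (-y) to 20 mm beyond this point (gauge y = 30 to 70 mm). Point 16.5 mm above the plate. The bar gives towards +y: 0.5 N to begin, then 1.5 N per mm, to a hard stop at 8 mm. It is damped (0.6 N more at 10 mm/s); as the pusher backs off it follows the block back a little and stays in touch
- gauge_foot (a point): top middle of the gauge's blue foot, 220 (x) by 24 (y) by 45 mm high, which stands at gauge y = 140 to 164 mm; steel rods run from it to the head
- button (a joint): red record button, 28 mm across, on top of the grey readout unit (a fixed box 100 by 120 by 45 mm high with a green screen): 0 is up, 0.006 m is fully down; sprung, about 5 N when fully down
- button_top (a point): middle of the red button's top; it is pressed straight down
Things that resemble listed ones, but are neither listed nor needed, are in the scene too. Of the things shaped like the part that bears block_orange_center, the orange one is meant. Of the things shaped like the part that bears button, the grey one is meant.

How it is judged:
On the way, in this order (a step that is already met when the one before it is completed fails the run):
1. the orange block is slid clear of the pack (its centre beyond y = -8 mm in the plate's frame, a gap of 7 mm) (y of block_orange_center in the frame of plate above -0.008 m).
2. the orange block presses on the gauge's bar with 3 to 10 N for 0.3 s (contact force between block_orange and gauge between 3 and 10 N), for 0.3 s.
3. the button is pressed down (5 mm or more) while the block, let go by the robot, rests against the bar (value of joint button above 0.005 m and contact force between block_orange and gauge above 0.1 N and contact force between each of the arm, the fingers and block_orange below 0.05 N), for 0.05 s.
At the end, for the whole second after the job is handed in: The orange block stands still and upright on the plate, clear of the pack, touching the gauge's bar (more than 0.1 N), square to the plate within 0.1 rad; the three grey blocks are within 6 mm of where they started; the button is up again (y of block_orange_center in the frame of plate above -0.008 m and contact force between block_orange and gauge above 0.1 N and angle between the y axis of block_orange_center and the y axis of plate, either way round below 0.1 rad and angle between block_orange_center's own z axis and vertical below 0.05 rad and linear speed of block_orange below 0.01 m/s and value of joint button below 0.002 m and distance of each of block_a_center, block_b_center, block_c_center from where it was at the start of the episode below 0.006 m).
It fails at once if the gauge is pressed with more than 10 N by the orange block (contact force between block_orange and gauge above 10 N).
It fails at once if a robot part presses on the gauge itself with more than 3 N (contact force between any of the fingers, the arm and gauge above 3 N).
It fails at once if a grey block is moved by more than 6 mm (distance of any of block_a_center, block_b_center, block_c_center from where it was at the start of the episode above 0.006 m).
It fails at once if the orange block is lifted more than 8 mm off the plate instead of slid (z of block_orange_center in the frame of plate above 0.0355 m).
It also fails if it takes over 61 s, if anything falls off the work surface, if the arm or the gripper's body presses on something with over 40 N, if the wrist force passes 120 N, or if a joint passes its speed limit or range.

## Working session

There is one attempt and no reset: what is moved stays moved. The work goes in short steps, each a Python script; the robot and the scene stay as the last script left them, time stands still between calls to the robot, and variables do not carry over. Pictures are saved under pics/ and viewed, at most 10 in all, crops included, and the job is handed in when it is done.

```bash
ls; mkdir -p pics; python3 - <<'E'
from bench import manip, effector, viewer
import cv2
for n in ("top","side"):
    im=viewer.get_image(n); cv2.imwrite(f"pics/{n}0.png",im[:,:,::-1])
    print(n,viewer.get_calibration(n))
print(viewer.get_calibration("wrist"), manip.current_clock(), manip.current_tcp_rot())
E
```

```text
pics
top {'vfov': 45.525864906579784, 'cx': 254.63637242042512, 'cy': 197.9589408385449, 'dist_coeffs': array([-0.02571965,  0.        ,  0.        ,  0.        ,  0.        ]), 'eye': array([ 0.39140911, -0.06533807,  1.05584638]), 'attitude': array([ 0.71113887, -0.70209392,  0.02894129, -0.02253974])}
side {'vfov': 50.24991050885159, 'cx': 263.8046371960811, 'cy': 190.2839559049957, 'dist_coeffs': array([-0.12729998,  0.        ,  0.        ,  0.        ,  0.        ]), 'eye': array([0.33552271, 0.57479951, 0.49121227]), 'attitude': array([-0.07721529,  0.87082495, -0.48225457,  0.05596632])}
{'vfov': 66.79919625441221, 'cx': 261.16117669026454, 'cy': 189.9193733314383, 'dist_coeffs': array([-0.06063978,  0.        ,  0.        ,  0.        ,  0.        ]), 'eye': array([0.15138079, 0.63439463, 0.38352672]), 'attitude': array([0.80832695, 0.57531697, 0.07131553, 0.10262562])} 0.1 [ 1.66584283e-01  9.86026813e-01 -8.72986473e-04 -1.94767190e-04]
```

View pics/top0.png

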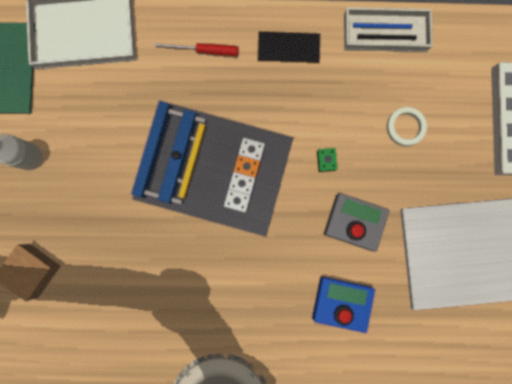

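View pics/side0.png

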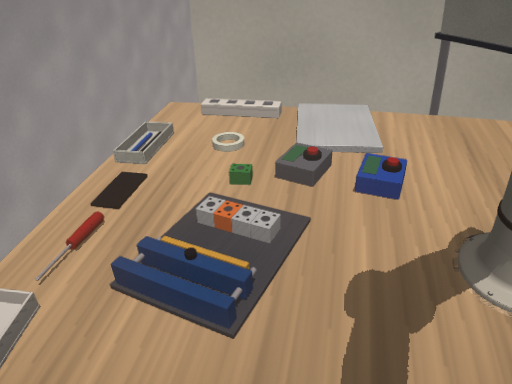

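The top view shows the plate around (213,168). The pack runs from (252,148) to (237,195), with orange second at (246,166), and the yellow bar is at (192,160). The grey unit's red button is at (356,231); the blue unit at (344,316) is a decoy. The side view agrees: orange is at (228,215), and a black knob sits on the head at (190,253).

```bash
cat > h.py <<'E'
from bench import manip, effector, viewer
import cv2, numpy as np
from scipy.spatial.transform import Rotation as R
def shot(n):
    c=viewer.get_calibration(n); im=viewer.get_image(n)
    return im,c
def rays(px,c):
    f=192/np.tan(np.radians(c['vfov']/2)); K=np.array([[f,0,c['cx']],[0,f,c['cy']],[0,0,1]])
    u=cv2.undistortPoints(np.array(px,float).reshape(-1,1,2),K,c['dist_coeffs']).reshape(-1,2)
    return R.from_quat(c['attitude']).apply(np.c_[u,np.ones(len(u))])
def onplane(px,c,z):
    d=rays(px,c); e=np.array(c['eye']); return e+d*((z-e[2])/d[:,2])[:,None]
def cross(obs):  # [(px,cal)...] least-squares point and worst miss
    A=np.zeros((3,3)); b=np.zeros(3); L=[]
    for p,c in obs:
        d=rays([p],c)[0]; d/=np.linalg.norm(d); M=np.eye(3)-np.outer(d,d); A+=M; b+=M@c['eye']; L.append((M,c['eye']))
    x=np.linalg.solve(A,b); return x,max(np.linalg.norm(M@(x-e)) for M,e in L)
RNG=dict(orange=((5,150,120),(14,255,255)),yellow=((20,150,120),(32,255,255)),red=((172,150,80),(4,255,255)),blue=((100,120,50),(120,255,255)))
def mask(im,col):
    h=cv2.cvtColor(im,cv2.COLOR_RGB2HSV); lo,hi=RNG[col]
    if lo[0]>hi[0]: return cv2.inRange(h,lo,(180,255,255))|cv2.inRange(h,(0,)+lo[1:],hi)
    return cv2.inRange(h,lo,hi)
def blobs(m,amin=20):
    cs,_=cv2.findContours(m,cv2.RETR_EXTERNAL,cv2.CHAIN_APPROX_NONE)
    return sorted([c for c in cs if cv2.contourArea(c)>amin],key=cv2.contourArea,reverse=True)
def cen(c):
    m=cv2.moments(c); return np.array([m['m10'],m['m01']])/m['m00']
E
python3 - <<'E'
from h import *
np.set_printoptions(precision=4,suppress=True)
for n in("top","side"):
    im,c=shot(n)
    for col in("orange","yellow","red"):
        for b in blobs(mask(im,col))[:4]:
            r=cv2.minAreaRect(b); p=cen(b)
            z=dict(orange=.045,yellow=.0415,red=.055)[col]
            print(n,col,cv2.contourArea(b),p,onplane([p],c,z)[0], [onplane([q],c,z)[0][:2] for q in cv2.boxPoints(r)] if n=="top" and col=="yellow" else "")
    if n=="top":
        h=cv2.cvtColor(im,cv2.COLOR_RGB2HSV); m=cv2.inRange(h,(0,0,0),(180,90,90))|mask(im,"blue")|mask(im,"yellow")
        m[:90]=0;m[250:]=0;m[:,:120]=0;m[:,305:]=0
        b=blobs(m)[0]; r=cv2.minAreaRect(b); q=onplane(cv2.boxPoints(r),c,.01); print("plate",r,q)
E
```

```text
top orange 321.0 [246.5332 165.8738] [ 0.5366 -0.0551  0.045 ] 
top yellow 379.5 [191.2666 160.5512] [0.5474 0.0686 0.0415] [array([0.4675, 0.0969]), array([0.6333, 0.0532]), array([0.6295, 0.0398]), array([0.4638, 0.0837])]
top red 321.0 [217.1828  49.2648] [0.799  0.0145 0.055 ] 
top red 130.5 [344.4815 315.696 ] [ 0.2118 -0.2714  0.055 ] 
top red 128.0 [356.9883 230.3398] [ 0.3963 -0.2989  0.055 ] 
plate ((211.5347137451172, 167.6900634765625), (139.03395080566406, 100.77701568603516), 15.554571151733398) [[ 0.4649  0.2087  0.01  ]
 [ 0.6923  0.1533  0.01  ]
 [ 0.6087 -0.1592  0.01  ]
 [ 0.3837 -0.099   0.01  ]]
side orange 468.5 [225.3721 214.8004] [ 0.536  -0.0297  0.045 ] 
side red 378.5 [ 84.6693 228.4293] [0.7762 0.068  0.055 ] 
side red 67.5 [392.321  161.4173] [ 0.2119 -0.2775  0.055 ] 
side red 58.0 [312.3132 150.3247] [ 0.397  -0.3058  0.055 ]
```

```bash
cat >> h.py <<'E'
np.set_printoptions(precision=4,suppress=True)
YAW=np.radians(-14.8)
def quat(yaw): # tool down, tool y along plate y
    phi=(yaw+np.pi)/2
    return np.array([np.cos(phi),np.sin(phi),0,0])
E
python3 - <<'E'
from h import *
q=quat(YAW); print(R.from_quat(q).as_matrix())
effector.close(f_grip=10)
for k,(x,y) in enumerate([(.54,-.02),(.53,-.09)]):
    manip.move_pose([x,y,.19],q); manip.sleep(.2)
    im,c=shot("wrist"); cv2.imwrite(f"pics/w{k}.png",im[:,:,::-1]); np.save(f"w{k}.npy",c,allow_pickle=True)
    for col in("orange","yellow"):
        for b in blobs(mask(im,col))[:2]: print(k,col,cv2.contourArea(b),cen(b),cv2.minAreaRect(b))
manip.move_pose([.4,-.3,.19],q); manip.sleep(.2)
im,c=shot("wrist"); cv2.imwrite("pics/w2.png",im[:,:,::-1]); np.save("w2.npy",c,allow_pickle=True)
for b in blobs(mask(im,"red"))[:3]: print(2,"red",cv2.contourArea(b),cen(b),cv2.minAreaRect(b))
print(manip.current_clock(),manip.current_force())
cv2.imwrite("pics/w01.png",cv2.hconcat([cv2.resize(cv2.imread(f"pics/w{k}.png"),(400,300)) for k in(0,2)]))
E
```

```text
[[-0.9668  0.2554  0.    ]
 [ 0.2554  0.9668  0.    ]
 [ 0.      0.     -1.    ]]
0 orange 26.0 [228.2756 168.75  ] ((223.7353057861328, 168.058837890625), (32.98484420776367, 6.063390731811523), 14.03624439239502)
0 yellow 2156.0 [342.6792 146.6383] ((342.41156005859375, 147.82742309570312), (18.492284774780273, 132.9049530029297), 3.814074993133545)
0 yellow 96.0 [268.8785 254.1562] ((268.4999694824219, 254.5), (2.999999523162842, 48.99999237060547), -0.0)
1 orange 74.5 [388.094  353.7517] ((389.34619140625, 353.2307434082031), (4.5106706619262695, 31.57469367980957), 78.69007110595703)
1 orange 30.0 [309.55   187.8278] ((309.5, 188.0), (6.0, 7.0), 90.0)
1 yellow 3293.0 [403.4149 152.0859] ((403.0975646972656, 153.6219482421875), (23.301055908203125, 159.79443359375), 6.340191841125488)
1 yellow 603.0 [294.0254 168.2526] ((295.5, 170.0), (20.0, 45.0), 90.0)
2 red 572.5 [262.9141 178.1697] ((262.5, 178.0), (28.0, 27.0), 90.0)
6.275 [ 0.172  -0.4075 -1.3101]
```

View pics/w1.png

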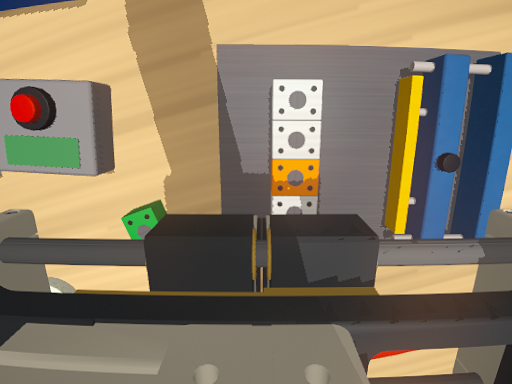

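View pics/w01.png

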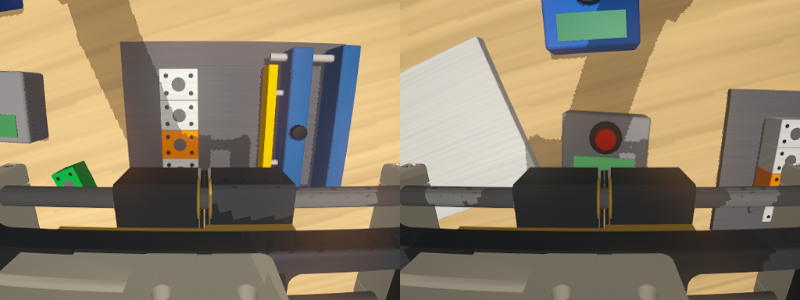

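Wrist view w1 shows the orange block at about (295,178), partly shaded, and the bar's front-left edge near (400,150). In the last view the grey unit's button is at (263,178). I'll triangulate the points and check the finger shape from the side camera.

```bash
python3 - <<'E'
from h import *
ims=[cv2.imread(f"pics/w{k}.png")[:,:,::-1].copy() for k in range(3)]; cs=[np.load(f"w{k}.npy",allow_pickle=True).item() for k in range(3)]
h=cv2.cvtColor(ims[1],cv2.COLOR_RGB2HSV); print("hsv",h[165,280],h[190,280],h[150,403],h[120,415])
T=cv2.imread("pics/top0.png")[:,:,::-1].copy(); ct=viewer.get_calibration("top")
obs=[];quads=[]
for im,c in zip(ims[:2],cs):
    h=cv2.cvtColor(im,cv2.COLOR_RGB2HSV); m=cv2.inRange(h,(9,150,90),(22,255,255)); m[210:]=0; m[:,350:]=0
    m=cv2.morphologyEx(m,cv2.MORPH_CLOSE,np.ones((9,9)))
    b=cv2.convexHull(np.vstack(blobs(m,30))); r=cv2.minAreaRect(b); print(r); obs.append((r[0],c)); quads.append(cv2.boxPoints(r))
obs.append((cen(blobs(cv2.inRange(cv2.cvtColor(T,cv2.COLOR_RGB2HSV),(5,150,120),(16,255,255)))[0]),ct))
print("orange top",cross(obs),cross(obs[:2]))
for o in obs: print(onplane([o[0]],o[1],.045))
for q,c in zip(quads,cs): print("corners\n",onplane(q,c,.045)[:,:2])
# row edges: white+orange mask in w1
# bar front top edge in w1/w0, z=.0415
for im,c in zip(ims[:2],cs):
    h=cv2.cvtColor(im,cv2.COLOR_RGB2HSV); m=cv2.inRange(h,(22,150,90),(32,255,255)); m[:,:325]=0; m[210:]=0
    b=blobs(m)[0]; print("bar",cv2.contourArea(b)); rows=range(int(b[:,0,1].min())+10,205,10)
    P=np.array([[b[b[:,0,1]==r][:,0,0].max(),r] for r in rows]);Q=np.array([[b[b[:,0,1]==r][:,0,0].min(),r] for r in rows])
    for nm,X,z in(("back top",P,.0415),("front bottom",Q,.0115)):
        W=onplane(X,c,z); l=cv2.fitLine(W[:,:2].astype(np.float32),cv2.DIST_L2,0,1e-3,1e-3).ravel(); print(nm,l,np.degrees(np.arctan2(l[1],l[0])))
o=[(cen(blobs(mask(ims[2],"red"))[0]),cs[2]),((356.99,230.34),ct)]
b1=blobs(mask(ims[1],"red")); b1=[b for b in b1 if cen(b)[1]<200]; print([cen(b) for b in b1])
o.append((cen(b1[0]),cs[1])); print("button",cross(o))
for x in o: print(onplane([x[0]],x[1],.055))
manip.move_pose([.5,-.11,.19],quat(YAW))
s,_=shot("side"); cv2.imwrite("pics/s1.png",s[60:300,100:400,::-1].repeat(2,0).repeat(2,1))
E
```

```text
hsv [ 11 136 156] [ 10 142 111] [ 22 253 130] [ 25 255 247]
((274.59149169921875, 142.41851806640625), (132.11795043945312, 126.54048156738281), 3.310941696166992)
((294.30731201171875, 177.12991333007812), (47.523193359375, 35.52756881713867), 1.5481575727462769)
orange top (array([ 0.5063, -0.0395,  0.1726]), np.float64(0.04173491554717903)) (array([ 0.505 , -0.0299,  0.1443]), np.float64(0.03199814403645956))
[[0.5059 0.0029 0.045 ]]
[[ 0.5368 -0.0548  0.045 ]]
[[ 0.5365 -0.055   0.045 ]]
corners
 [[ 0.5487 -0.0858]
 [ 0.4265 -0.0404]
 [ 0.4663  0.0842]
 [ 0.5937  0.0514]]
corners
 [[ 0.5486 -0.0843]
 [ 0.5116 -0.0739]
 [ 0.5254 -0.026 ]
 [ 0.563  -0.035 ]]
bar 1362.5
back top [ 0.9671 -0.2545  0.5319  0.0795] -14.746702
front bottom [ 0.9625 -0.2714  0.5341  0.075 ] -15.74674
bar 2114.5
back top [ 0.9665 -0.2565  0.5317  0.0792] -14.864033
front bottom [ 0.9885 -0.1513  0.5331  0.0736] -8.701608
[array([ 25.2985, 107.9706])]
button (array([ 0.3968, -0.297 ,  0.0614]), np.float64(0.0006929400037217756))
[[ 0.3985 -0.297   0.055 ]]
[[ 0.3963 -0.2989  0.055 ]]
[[ 0.3955 -0.3017  0.055 ]]
```

View pics/s1.png

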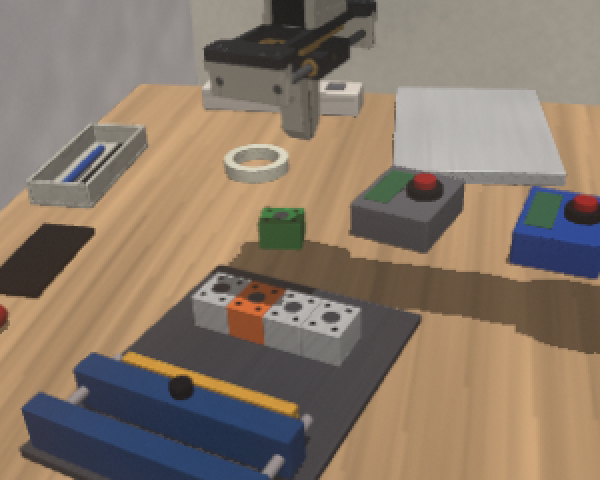

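The wrist and top views put the orange top centre at (0.537,-0.055) with z=0.045, and the yaw at -14.8°. The bar front is near plate y=51 mm, so contact should come after about 91 mm of travel. The fingers are slim below the body, so there's room to push with them shut.

```bash
cat >> h.py <<'E'
O=np.array([.5368,-.0550]); N=np.array([-np.sin(YAW),np.cos(YAW)])
def at(d,z=.016): # TCP at distance d along plate y from the orange block's start centre
    return np.r_[O+d*N,z]
def prog(): return (np.array(manip.current_tool_pos())[:2]-O)@N
def fn(): return -np.array(manip.current_force())[:2]@N
E
python3 - <<'E'
from h import *
q=quat(YAW)
manip.move_pose(at(-.060,.10),q); manip.servo_line(at(-.060),vel=.08); manip.sleep(.3)
f0=np.mean([fn() for _ in range(5)]); print("base",f0,manip.current_force(),manip.current_tool_pos())
np.save("f0.npy",f0)
d=-.060
while d<-.025+.0:
    d+=.003; manip.servo_line(at(d),vel=.03); f=fn()-f0; print(round(d,4),round(prog(),4),round(f,2),manip.current_force())
    if f>15: break
print(manip.current_clock())
im,_=shot("wrist"); cv2.imwrite("pics/w3.png",im[:,:,::-1])
E
```

```text
base -0.3832735099548017 [ 0.161   0.3539 -0.0507] [ 0.5217 -0.113   0.0163]
-0.057 -0.0566 0.4 [-0.1994  0.0388  0.2568]
-0.054 -0.0536 -0.52 [-0.0774  0.9523 -0.2166]
-0.051 -0.0507 -0.07 [0.6262 0.2995 0.2703]
-0.048 -0.0477 0.95 [ 0.6114 -0.7517 -0.7842]
-0.045 -0.0447 0.49 [ 0.0589 -0.1292  0.38  ]
-0.042 -0.0417 0.42 [-0.7621  0.1612  0.8238]
-0.039 -0.0388 -0.03 [ 0.0834  0.4044 -0.4495]
-0.036 -0.0357 -0.07 [0.5046 0.331  1.0471]
-0.033 -0.0326 0.63 [-0.0914 -0.2291 -0.4095]
-0.03 -0.0296 -0.23 [ 0.2175  0.58   -0.4965]
-0.027 -0.0266 0.03 [-0.1918  0.4152 -0.1892]
-0.024 -0.0236 0.83 [ 0.0614 -0.4749 -0.8003]
12.15
```

View pics/w3.png

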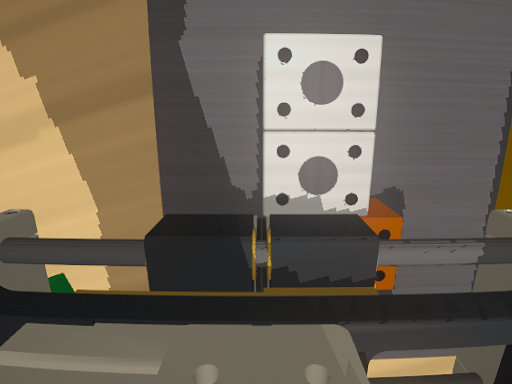

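w3 shows the orange block protruding about 11 mm past its neighbours (right edge at x≈400 against 372). The grey blocks look undisturbed. I'll carry on to near the bar.

```bash
python3 - <<'E'
from h import *
manip.servo_line(at(.035),vel=.04); 
a=[fn() for _ in range(30)]; print(manip.current_clock(),np.mean(a),np.std(a),prog())
manip.sleep(.2); print(manip.current_clock()); a=[fn() for _ in range(30)]; print(np.mean(a),np.std(a))
im,_=shot("wrist"); cv2.imwrite("pics/w4.png",im[:,:,::-1])
s,_=shot("side"); t,_=shot("top")
cv2.imwrite("pics/st.png",cv2.hconcat([cv2.resize(s[160:320,110:320],None,fx=1.9,fy=1.9)[:,:,::-1],cv2.resize(t[90:250,120:310],None,fx=1.9,fy=1.9)[:,:,::-1]]))
E
```

```text
13.825 0.1002073480068027 1.3877787807814457e-17 0.03503909406948124
14.025
-0.05283992153771149 6.938893903907228e-18
```

View pics/st.png

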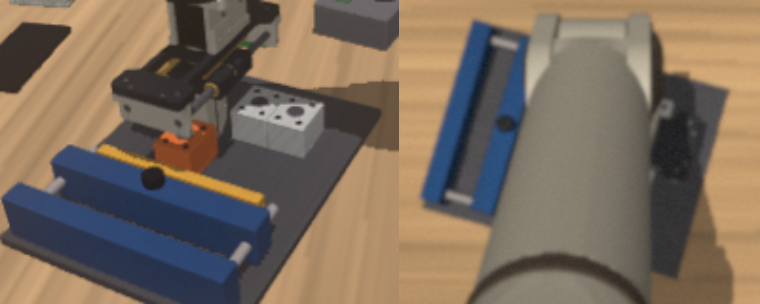

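The block is about 20 mm short of the bar and looks square, with the three greys still in place. Next is a force-guarded approach.

```bash
cat >> h.py <<'E'
def fav(n=8):
    a=[]
    for _ in range(n): a.append(fn()); manip.sleep(.02)
    return np.mean(a)
E
python3 - <<'E'
from h import *
f0=float(np.load("f0.npy")); q=quat(YAW)
manip.servo_line(at(.046),vel=.03); d=.046; L=[]
while d<.068:
    f=fav()-f0; L.append((round(d*1e3,1),round(f,2)))
    if f>5.8: break
    d+=.001 if f<3 else .0005
    manip.servo_line(at(d),vel=.008)
print(L); manip.sleep(.5); print("hold",fav(15)-f0,manip.current_clock(),prog())
E
```

```text
[(46.0, np.float64(0.41)), (47.0, np.float64(0.39)), (48.0, np.float64(0.77)), (49.0, np.float64(1.29)), (50.0, np.float64(0.86)), (51.0, np.float64(1.75)), (52.0, np.float64(3.8)), (52.5, np.float64(4.29)), (53.0, np.float64(5.49)), (53.5, np.float64(5.98))]
hold 5.564930364500902 19.175 0.053073593748079746
```

```bash
python3 - <<'E'
from h import *
f0=float(np.load("f0.npy"))
L=[]
for d in (.0525,.0515,.0505,.0495,.0485,.047,.045):
    manip.servo_line(at(d),vel=.004); L.append(round(fav(4)-f0,2))
print(L)
manip.servo_line(at(.045,.12),vel=.12)
B=np.array([.3968,-.297])
manip.move_pose(np.r_[B,.12],quat(YAW)); manip.sleep(.2)
im,c=shot("wrist"); cv2.imwrite("pics/w5.png",im[:,:,::-1])
b=[b for b in blobs(mask(im,"red")) if cen(b)[1]<215]
print([ (cen(x),onplane([cen(x)],c,.061)[0]) for x in b])
t,_=shot("top"); s,_=shot("side")
cv2.imwrite("pics/st2.png",cv2.hconcat([cv2.resize(s[160:320,110:320],None,fx=1.9,fy=1.9)[:,:,::-1],cv2.resize(t[90:250,120:310],None,fx=1.9,fy=1.9)[:,:,::-1]]))
h=cv2.cvtColor(t,cv2.COLOR_RGB2HSV); ct=viewer.get_calibration("top")
for x in blobs(cv2.inRange(h,(5,150,90),(16,255,255)))[:2]:
    r=cv2.minAreaRect(x); print("orange",r,onplane([r[0]],ct,.045),((onplane([r[0]],ct,.045)[0][:2]-O)@N))
print(manip.current_clock(),manip.current_tool_pos())
E
```

```text
[np.float64(2.78), np.float64(1.31), np.float64(0.7), np.float64(0.34), np.float64(0.59), np.float64(0.69), np.float64(0.51)]
[(array([261.1789, 200.5524]), array([ 0.3961, -0.2963,  0.061 ]))]
orange ((207.3773651123047, 155.6792449951172), (23.076570510864258, 18.95575714111328), 15.945395469665527) [[0.5583 0.0325 0.045 ]] 0.09006937471878422
25.4083 [ 0.3973 -0.2964  0.12  ]
```

View pics/st2.png

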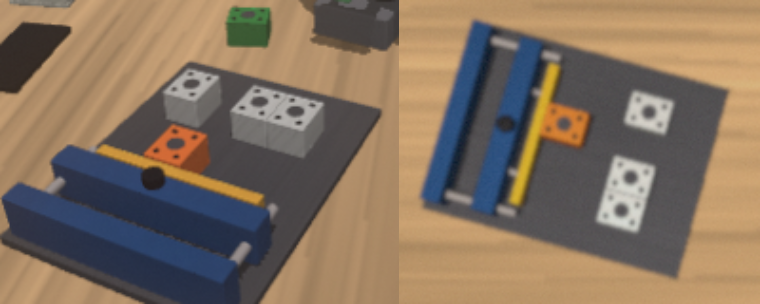

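View pics/w5.png

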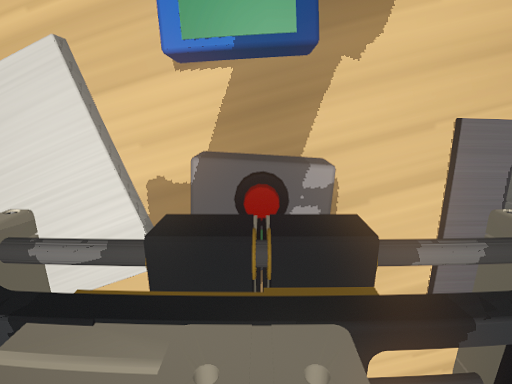

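The orange block is square against the bar and the greys are in place. The button sits directly under the tool (261,200), so I'll press it now.

```bash
python3 - <<'E'
from h import *
B=np.array([.3964,-.2967])
manip.servo_line(np.r_[B,.068],vel=.08); manip.sleep(.2)
g=lambda n=4: np.mean([(manip.current_force()[2],manip.sleep(.015))[0] for _ in range(n)])
z0=g(8); z=.068; L=[]
while z>.046:
    z-=.001; manip.servo_line(np.r_[B,z],vel=.02); f=g()-z0; L.append((round(z,4),round(f,1)))
    if f>10: break
print(L,manip.current_tool_pos()); manip.sleep(.2)
manip.servo_line(np.r_[B,.12],vel=.08); print(manip.current_clock())
t,_=shot("top"); cv2.imwrite("pics/t3.png",cv2.resize(t[90:260,120:400],None,fx=2,fy=2)[:,:,::-1])
E
```

```text
[(0.067, np.float64(1.7)), (0.066, np.float64(2.3)), (0.065, np.float64(3.1)), (0.064, np.float64(3.0)), (0.063, np.float64(3.5)), (0.062, np.float64(4.8)), (0.061, np.float64(6.8)), (0.06, np.float64(15.8))] [ 0.3967 -0.2969  0.0611]
30.175
```

```bash
python3 - <<'E'
from h import *
manip.sleep(.3); print(manip.hand_in(), manip.current_clock())
E
```

```text
the job is handed in; nothing more can be done
the job is handed in; nothing more can be done
```

The job is handed in at about 30 s: the orange block was held on the bar at an estimated 5 N and left resting square against it, the greys stayed in place by camera, and the button was pressed to its stop and released; no verdict was returned.

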